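# Put the green container away in the push-to-open drawer

## Robot

A 7-joint arm with a two-finger parallel gripper is mounted at the origin on the work surface. World frame = base frame: x ahead of the robot, y to its left, z up, the work surface at z = 0. Lengths are in m, angles in rad, forces in N, time in s.
With the tool pointing down it reaches from about 0.425 to 0.925 m from the base axis. Payload 6.8 kg.
Tool frame: the origin (TCP) lies on the centre line of the jaws, within the pads' length; the fingertips stand 11 mm ahead of it and the grasp point (between the pads) lies 8 mm behind it; z points along the fingers, y is the direction in which the jaws open and shut (so a half turn about z gives the same grasp; the last joint's range is limited). The gripper opens to 85 mm and grips with 20 to 120 N. Pads are 22 mm wide; open, the fingers measure 114 mm over their backs; the gripper's body (76 mm by 85 mm) begins 54 mm behind the grasp point. The pads swing forward as they close: fully open they stand 13 mm farther back than shut.
Start: joints at [-1.394, 0.477, 0.022, 1.555, -0.011, 1.109, -0.083], TCP at [0.19, 0.648, 0.242] pointing down, gripper open.
Joint ranges: [-2.96, 2.96], [-0.34, 2.1], [-1.41, 1.46], [0.24, 2.44], [-1.37, 4.51], [0.17, 1.92], [-2.96, 2.96]. Speed limits (rad/s): [2.39, 2.39, 3.14, 3.14, 3.14, 3.14, 3.14].

## Interface

Orientations are given as a rotation vector (axis times angle).
In Python, from bench import r gives the robot as it stands.
- The arm moves only by the tool send_rows, never from a script. Its argument "deltas" is a list of rows, each a list of 7 numbers: the opening, from 0 (shut) to 1 (fully open), then the shift along the tool's x, y, z as a fraction of full scale, then the turn, a rotation vector about the tool's x, y, z as a fraction of full scale. In form: [[hand, x, y, z, ax, ay, az], ...]. A call has 1 to 20 rows; each row is the pose to reach, as a shift and turn from the pose commanded when the call began, along the tool's axes at that moment, turning the shorter way round; what a row does not reach only later rows make up. Full scale, the value 1, is 150 mm for a shift and 180 degrees for a turn. A row lasts 1/12 s, in which the tool goes at most 41.7 mm and 7.16 degrees, less where a joint would pass 70% of its speed; a pose out of reach is approached as far as the arm can. A call with a number of a shift or a turn outside -1 to 1 is refused whole. A call with a gripper value outside its range is refused whole. The fingers move at their own pace and stop on an object; "squeeze" is the grip in N (left out, the last holds). Time passes only in rows, so rows that repeat a pose let the fingers close. It gives the time, the measured TCP pose, the force and the opening at its end, in the units of the state.
- r.get_obs(): the state, without advancing time (a new reading comes with each control period).
- r.grab_frame(name): name is "side" or "top"; returns a dict with "pixels" (420x560x3 uint8, red, green, blue), "camera_matrix" (3x3 intrinsics, pixels), "dist_coeffs" ([k1, k2, p1, p2, k3] as OpenCV has them; the pictures are not rectified), "rvec" (rotation vector, rad) and "tvec" (3), from world to camera coordinates, as OpenCV has them. Camera axes: x right, y down, z forward; pixel columns grow to the right and rows downward; lengths in m; the calibration is good to about 2 mm. A picture is of the moment at which its call begins. There is no depth.
- r.hand_in(): hands the job in, once; it reports no verdict.
The state is a dict: "clock": time; "joints": joint angles; "qvel": joint speeds; "tau": joint torques, N m; "tcp_pos": TCP position; "orientation": TCP orientation; "contact_force": force on the tool from outside, world axes, zero at the start; "moment": the same for the moment, N m; "grip_width": finger opening in m.
Only numpy, scipy, OpenCV 4.12 (cv2) and the standard library are available. Lean on these libraries where they do the work, as an engineer would, in place of code of your own. Each camera call takes 0.05 s, during which the arm holds its last target. There are 200 camera calls.

## Task

Put the green lidded container away in the hidden drawer of the low plywood pantry unit. Press the drawer's plain front gently until it goes no further and let go so that its latch springs it open, pull it out, and set the container down upright beside the jar already in there without dropping it. Then push the drawer gently in, past flush, until the latch catches and it stays shut by itself; leave the jar standing, and the cup, bowl and stick on the crate where they are.

Things in the scene. Friction and masses are not known exactly. Their poses are not given: they have to be found in the camera images.
- unit: fixed plywood pantry unit, 270 deep (x), 360 wide (y), 135 mm high; it may stand left or right of the crate, turned up to 0.15 rad. Origin: middle of the carcass's lower front edge, on the table; x points inward (the way the drawer is pushed), y left along the front, z up. A stack of orange plates (170 mm across, 25 mm high) is fixed on its top, 85 mm or more behind the front edge
- drawer (a joint): opening along the unit's -x, m: 0 latched shut (rests within 1.5 mm), 0.16 stop. Sprung out it stays at about 0.05; beyond that it slides with 1 N friction and stays where left. To shut, push it past 0 until it stops hard 4 mm past 0 (8 to 9 N against the spring over the last 50 mm) and let go: it settles at 0. Pushed only to 0 it springs out again
- front_face (a point): centre of the outer face of the drawer front, 70 mm above the table; moves with the drawer, axes as the unit's. Push-push latch: pressing the shut front (anywhere) takes about 7 N; it must go in more than 5 mm (firm rubber stop at 6 mm) and, when let go, springs out about 50 mm. A shorter press leaves it latched. Over 50 N on the shut front breaks the latch
- panel_top (a point): middle of the top edge of the dark grey drawer front, axes as the unit's. The front is a plain upright board without handle, 14 mm thick (7 mm either side of this point in x), 360 mm wide, from 10 to 130 mm above the table. Shut, its inner face is 10 mm before the carcass; the drawer behind is open on top, so once sprung out its top edge can be pinched from above
- drawer_in (a point): point in the middle of the drawer's white floor, 36 mm above the table; moves with the drawer, axes as the unit's. The inside runs from 108 mm before this point (inner face of the front) to 99 mm behind it, and 152 mm to either side (y). Sides and back rise 54 mm above the floor, the front 94 mm; under the carcass top 87 mm are free
- container: green round plastic container with its lid on, one closed piece, 58 mm diameter, 62 mm high, 0.12 to 0.25 kg; origin: centre of its underside, z up. Stands on the crate
- jar: amber glass jar with white cap, 60 mm diameter, 70 mm high, about 0.3 kg, standing inside the drawer somewhere in its front half, up to 90 mm left or right of the middle; origin: centre of its underside, z up
- cup: stainless steel cup, 72 mm diameter, 80 mm high, on the crate 100 mm or more (centre to centre) from the container; origin: centre of its underside
- bowl: aluminium bowl, 140 mm diameter, 52 mm high, on the crate's far half; origin: centre of its underside
- stick: flat wooden stirring stick, 200 x 18 x 7 mm, long side along its y, lying across the middle of the crate; origin: centre of its underside
- crate: upturned blue plastic crate, 400 (x) x 300 (y) x 120 mm high with a flat top at 120 mm; origin: centre of its underside on the table. Fixed, turned up to 0.15 rad
There are look-alikes about, which are no part of the job. There is more than one size of the container; the one meant has the size given above.

How it is judged:
By the outcome, as a careful person would: the job done as asked, in the order asked, and still so for the second after the job is handed in, with the robot touching nothing.
It also fails if it takes over 72 s, if anything falls off the work surface, if the arm or the gripper's body presses on something with over 40 N, if the wrist force passes 120 N, or if a joint passes its speed limit or range.

## Working session

There is one attempt and no reset: what is moved stays moved. The work goes in short steps, Python scripts to look and compute and a tool call to move; the robot and the scene stay as the last step left them, time stands still between calls to the robot, and variables do not carry over. Pictures are saved under pics/ and viewed, about 8 in all and at most 12, crops included, and the job is handed in when it is done.

Besides the shell and the picture viewer there is one more tool, called after "Request:" in YAML: its name, and indented under it one key for each argument. send_rows: Moves the arm, as the interface text tells. Shift numbers are shares of 150 mm and turn numbers shares of 180 degrees, none past 1 either way. Its arguments: {"type":"object","properties":{"deltas":{"type":"array","items":{"type":"array","items":{"type":"number"}}},"squeeze":{"type":"number"}},"required":["deltas"]}

```bash
mkdir -p pics; ls
python3 - <<'E'
from bench import r
import cv2,pickle
o=r.get_obs(); print(o['clock'],o['tcp_pos'],o['orientation'],o['grip_width'],o['contact_force'])
for n in('side','top'):
    f=r.grab_frame(n); pickle.dump(f,open(f'pics/{n}0.pkl','wb'))
    cv2.imwrite(f'pics/{n}0.png',cv2.cvtColor(f['pixels'],cv2.COLOR_RGB2BGR))
    print(n,f['camera_matrix'],f['dist_coeffs'],f['rvec'],f['tvec'])
E
```

```text
pics
0.0 [0.18948623 0.64722024 0.24130368] [-4.45788078e-01 -3.10969343e+00  3.05590985e-03] 0.08511803122229439 [0.20854417 0.30564483 0.60991026]
side [[505.26608178   0.         269.87722246]
 [  0.         505.26608178 207.2007341 ]
 [  0.           0.           1.        ]] [-0.14468256  0.          0.          0.          0.        ] [ 1.83530279 -1.77978202  0.66718171] [0.07137673 0.43573153 1.15856456]
top [[412.91200397   0.         281.75637249]
 [  0.         412.91200397 211.29192349]
 [  0.           0.           1.        ]] [-0.09357663  0.          0.          0.          0.        ] [ 2.12070885 -2.17415954  0.21615615] [0.0580693  0.50576867 1.18463731]
```

View pics/side0.png

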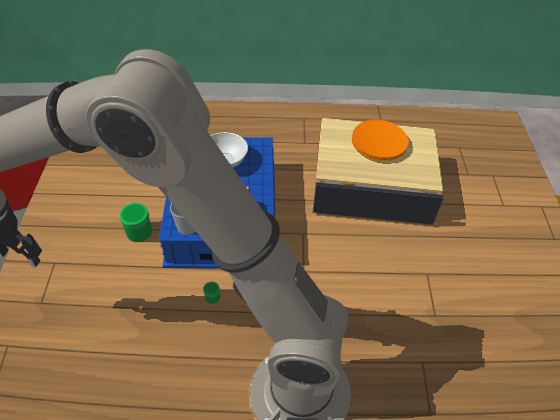

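View pics/top0.png

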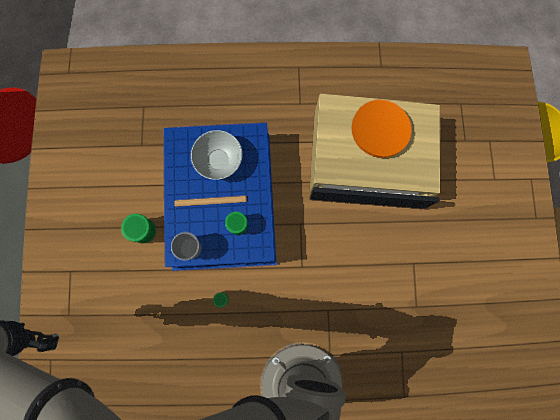

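The top view shows the small green container on the crate at (236,222), with the cup at (185,246), the bowl at (216,155) and the stick at (210,201). The unit is at right, its plywood front edge running about (311,190)–(440,195). The other two green ones, off the crate at (138,228) and (220,299), are look-alikes.

```bash
cat > h.py <<'E'
import numpy as np,cv2,pickle
from scipy.spatial.transform import Rotation as R
from scipy.optimize import least_squares
def cal(f): return f['camera_matrix'],np.array(f['dist_coeffs']),np.array(f['rvec'],float),np.array(f['tvec'],float)
def back(f,px,z):
    K,D,rv,tv=cal(f); M=R.from_rotvec(rv).as_matrix(); c=-M.T@tv
    u=cv2.undistortPoints(np.array(px,float).reshape(-1,1,2),K,D)[:,0]
    d=np.c_[u,np.ones(len(u))]@M; return c+d*((z-c[2])/d[:,2])[:,None]
def proj(f,P):
    K,D,rv,tv=cal(f); return cv2.projectPoints(np.array(P,float).reshape(-1,1,3),rv,tv,K,D)[0][:,0]
def cyl(f,mask,d,h,z0):  # fit cylinder by silhouette centroid; returns xy, area ratio
    n,l,s,c=cv2.connectedComponentsWithStats(mask.astype(np.uint8)); k=1+np.argmax(s[1:,4])
    a=np.linspace(0,2*np.pi,60)
    def hull(p):
        P=[(p[0]+d/2*np.cos(t),p[1]+d/2*np.sin(t),z) for z in(z0,z0+h) for t in a]
        return cv2.convexHull(proj(f,P).astype(np.float32))
    def cen(p):
        m=cv2.moments(hull(p)); return np.array([m['m10']/m['m00'],m['m01']/m['m00']])-c[k]
    s0=least_squares(cen,back(f,[c[k]],z0+h)[0,:2],diff_step=1e-3).x
    return s0,s[k,4]/cv2.contourArea(hull(s0)),c[k]
def hsv(f): return cv2.cvtColor(f['pixels'],cv2.COLOR_RGB2HSV).astype(int)
E
python3 - <<'E'
from h import *
f=pickle.load(open('pics/top0.pkl','rb')); H=hsv(f)
def roi(m,x0,x1,y0,y1): z=np.zeros_like(m); z[y0:y1,x0:x1]=m[y0:y1,x0:x1]; return z
g=(H[...,0]>45)&(H[...,0]<80)&(H[...,1]>120)&(H[...,2]>40)
print('container',cyl(f,roi(g,215,260,200,245),.058,.062,.12))
for p in [(236,222),(250,170),(330,120),(430,180),(380,197),(380,130)]: print(p,H[p[1],p[0]])
w=(H[...,0]>10)&(H[...,0]<35)&(H[...,2]>165)
for n in('top','side'):
    f=pickle.load(open(f'pics/{n}0.pkl','rb'));H=hsv(f)
    box=(300,450,88,210) if n=='top' else (308,448,112,225)
    m=roi((H[...,0]>10)&(H[...,0]<35)&(H[...,2]>165),*box)
    m=cv2.morphologyEx(m.astype(np.uint8),cv2.MORPH_OPEN,np.ones((3,3)))
    nn,l,s,c=cv2.connectedComponentsWithStats(m);k=1+np.argmax(s[1:,4]);print(n,s[k])
    ys,xs=np.nonzero(l==k); hl=cv2.convexHull(np.c_[xs,ys].astype(np.int32))
    q=cv2.approxPolyDP(hl,6,True)[:,0]; print(q.tolist()); print(back(f,q,.135).round(3).tolist())
    P=back(f,hl[:,0],.135)[:,:2]; rc=cv2.minAreaRect((P*1000).astype(np.float32)); print(rc)
E
```

```text
container (array([0.45931696, 0.1723598 ]), np.float64(0.8941054402330619), array([235.99748744, 222.68844221]))
(236, 222) [ 68 213 120]
(250, 170) [106 255  71]
(330, 120) [ 21 107 179]
(430, 180) [ 21 101 186]
(380, 197) [144 116  11]
(380, 130) [ 14 255 203]
top [  314    94   126    99 10408]
[[439, 192], [314, 182], [319, 95], [439, 105]]
[[0.537, -0.399, 0.135], [0.572, -0.043, 0.135], [0.833, -0.069, 0.135], [0.801, -0.427, 0.135]]
((687.0870971679688, -234.70266723632812), (359.71527099609375, 268.5716247558594), 84.24513244628906)
side [ 308  118  136   82 7393]
[[443, 150], [441, 190], [308, 199], [309, 128], [322, 118], [430, 128]]
[[0.704, -0.436, 0.135], [0.536, -0.396, 0.135], [0.489, -0.018, 0.135], [0.786, -0.028, 0.135], [0.837, -0.07, 0.135], [0.805, -0.414, 0.135]]
((666.4788208007812, -225.2970428466797), (347.092041015625, 421.7696838378906), 1.0883564949035645)
```

Request:
send_rows:
  deltas:
    - [0,-0.94,-0.67,0,0,0,0.441]
    - [0,-0.94,-0.67,0,0,0,0.441]
    - [0,-0.94,-0.67,0,0,0,0.441]
    - [0,-0.94,-0.67,0,0,0,0.441]
    - [0,-0.94,-0.67,0,0,0,0.441]
    - [0,-0.94,-0.67,0,0,0,0.441]
    - [0,-0.94,-0.67,0,0,0,0.441]
    - [0,-0.94,-0.67,0,0,0,0.441]
    - [0,-0.94,-0.67,0,0,0,0.441]
    - [0,-0.94,-0.67,0,0,0,0.441]
    - [0,-0.94,-0.67,0,0,0,0.441]
    - [0,-0.94,-0.67,0,0,0,0.441]
    - [0,-0.94,-0.67,0,0,0,0.441]
  squeeze: 40

```text
clock: 1.18
tcp_pos: [0.2965, 0.5116, 0.242]
orientation: [2.326, 2.112, -0.001]
contact_force: [0.1, -0.7, 0.5]
grip_width: -0.0002
```

Request:
send_rows:
  deltas:
    - [0,-0.98,0.98,0,0,0,0]
    - [0,-0.98,0.98,0,0,0,0]
    - [0,-0.98,0.98,0,0,0,0]
    - [0,-0.98,0.98,0,0,0,0]
    - [0,-0.98,0.98,0,0,0,0]
    - [0,-0.98,0.98,0,0,0,0]

```text
clock: 1.68
tcp_pos: [0.4345, 0.3422, 0.2428]
orientation: [2.335, 2.095, 0.0]
contact_force: [1.0, -1.6, -1.5]
grip_width: 0.0003
```

Request:
send_rows:
  deltas:
    - [0,-1,0.58,0,0,0,0]
    - [0,-1,0.58,0,0,0,0]
    - [0,-1,0.58,0,0,0,0]
    - [0,-1,0.58,0,0,0,0]
    - [0,-1,0.58,0,0,0,0]
    - [0,-1,0.58,0,0,0,0]

```text
clock: 2.18
tcp_pos: [0.5014, 0.1891, 0.2425]
orientation: [2.333, 2.103, -0.0]
contact_force: [-1.2, 0.2, -0.2]
grip_width: 0.0
```

Request:
send_rows:
  deltas:
    - [0,-1,0,0,0,0,0]
    - [0,-1,0,0,0,0,0]
    - [0,-1,0,0,0,0,0]
    - [0,-1,0,0,0,0,0]
    - [0,-1,0,0,0,0,0]

```text
clock: 2.6
tcp_pos: [0.4842, 0.0391, 0.2424]
orientation: [2.333, 2.103, -0.001]
contact_force: [-0.2, 0.5, -0.2]
grip_width: -0.0003
```

Request:
send_rows:
  deltas:
    - [0,-1,0,0,0,0,0]
    - [0,-1,0,0,0,0,0]
    - [0,-1,0,0,0,0,0]
    - [0,-1,0,0,0,0,0]
    - [0,-1,0,0,0,0,0]

```text
clock: 3.02
tcp_pos: [0.4697, -0.1095, 0.2427]
orientation: [2.332, 2.103, -0.001]
contact_force: [0.3, -0.9, 0.3]
grip_width: -0.0001
```

Request:
send_rows:
  deltas:
    - [0,-1,0,0,0,0,0]
    - [0,-1,0,0,0,0,0]
    - [0,-1,0,0,0,0,0]
    - [0,-1,0,0,0,0,0]
    - [0,-1,0,0,0,0,0]

```text
clock: 3.43
tcp_pos: [0.4551, -0.2588, 0.2427]
orientation: [2.331, 2.103, -0.002]
contact_force: [0.2, 0.1, 0.2]
grip_width: 0.0001
```

Request:
send_rows:
  deltas:
    - [0,-0.2,0,1,0,0,0]
    - [0,-0.2,0,1,0,0,0]
    - [0,-0.2,0,1,0,0,0]
    - [0,-0.2,0,1,0,0,0]
    - [0,-0.2,0,1,0,0,0]
    - [0,-0.2,0,1,0,0,0]
    - [0,-0.2,0.1,1,0,0,0]
    - [0,-0.2,0.16,1,0,0,0]
    - [0,-0.2,0.16,1,0,0,0]

```text
clock: 4.18
tcp_pos: [0.4807, -0.2862, 0.0945]
orientation: [2.321, 2.11, 0.005]
contact_force: [0.6, 0.4, -0.8]
grip_width: -0.0001
```

```bash
cat > snap.py <<'E'
import sys
from bench import r
from h import *
def snap(n,t):
    f=r.grab_frame(n); pickle.dump(f,open(f'pics/{n}{t}.pkl','wb')); cv2.imwrite(f'pics/{n}{t}.png',cv2.cvtColor(f['pixels'],cv2.COLOR_RGB2BGR)); return f
O=np.array([.553,-.2212]);u=np.array([.99495,-.1003]);v=np.array([.1003,.99495])
def uv(p): d=np.array(p[:2])-O; return np.array([d@u,d@v])
def green(f,x0,x1,y0,y1):
    H=hsv(f); g=(H[...,0]>45)&(H[...,0]<80)&(H[...,1]>120)&(H[...,2]>25); z=np.zeros_like(g); z[y0:y1,x0:x1]=g[y0:y1,x0:x1]; return z
E
python3 - <<'E'
from snap import *
a=snap('top',1);b=snap('side',1)
cv2.imwrite('pics/c1.png',np.hstack([cv2.imread('pics/side1.png')[90:330,130:460],cv2.imread('pics/top1.png')[80:320,130:460]]))
p=green(a,215,260,200,245);q=cyl(a,p,.058,.062,.12);print(q,uv(q[0])); 
c=proj(b,[[*q[0],.151]])[0].astype(int);print(c)
s=cyl(b,green(b,c[0]-25,c[0]+25,c[1]-25,c[1]+25),.058,.062,.12);print(s,uv(s[0]))
o=r.get_obs();print(o['tcp_pos'],uv(o['tcp_pos']),o['contact_force'])
E
```

```text
(array([0.45925136, 0.17234019]), np.float64(0.8986327796075366), array([236.005 , 222.7125])) [-0.13274729  0.38214982]
[237 201]
(array([0.4601202 , 0.17242362]), np.float64(0.870252432346713), array([237.23782772, 201.11048689])) [-0.1318912   0.38231997]
[ 0.47767597 -0.28648288  0.09366291] [-0.06839577 -0.0725082 ] [-0.28592027 -0.08406511  0.11670915]
```

View pics/c1.png

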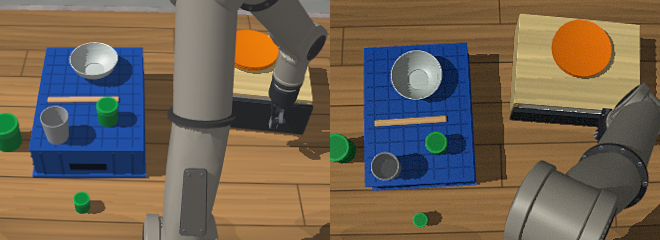

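The crop shows the container on the crate at (107,110) on the left and (435,142) on the right. The two cameras put it within 1 mm of each other. The shut fingers stand before the drawer front. Pressing now.

Request:
send_rows:
  deltas:
    - [0,0,0.03,0,0,0,0]
    - [0,0,0.06,0,0,0,0]
    - [0,0,0.08,0,0,0,0]
    - [0,0,0.08,0,0,0,0]

```text
clock: 4.62
tcp_pos: [0.4889, -0.2882, 0.0924]
orientation: [2.328, 2.108, 0.0]
contact_force: [-0.7, -0.4, -0.2]
grip_width: -0.0
```

Request:
send_rows:
  deltas:
    - [0,0,0.02,0,0,0,0]
    - [0,0,0.04,0,0,0,0]
    - [0,0,0.04,0,0,0,0]

```text
clock: 4.87
tcp_pos: [0.4927, -0.2886, 0.0921]
orientation: [-2.328, -2.105, 0.002]
contact_force: [-5.2, 1.6, 4.8]
grip_width: 0.0002
```

Request:
send_rows:
  deltas:
    - [0,0,0.02,0,0,0,0]
    - [0,0,0.02,0,0,0,0]

```text
clock: 5.03
tcp_pos: [0.4944, -0.2888, 0.0921]
orientation: [-2.327, -2.103, 0.003]
contact_force: [-8.1, 4.0, 7.8]
grip_width: 0.0002
```

Request:
send_rows:
  deltas:
    - [0,0,0.02,0,0,0,0]
    - [0,0,0.02,0,0,0,0]

```text
clock: 5.2
tcp_pos: [0.4957, -0.2889, 0.092]
orientation: [-2.325, -2.1, 0.004]
contact_force: [-14.1, 5.7, 14.2]
grip_width: -0.0
```

Request:
send_rows:
  deltas:
    - [0,0,0.01,0,0,0,0]
    - [0,0,0.01,0,0,0,0]

```text
clock: 5.37
tcp_pos: [0.4957, -0.2888, 0.092]
orientation: [-2.324, -2.098, 0.005]
contact_force: [-19.0, 6.1, 18.4]
grip_width: 0.0001
```

Now 19 N and no more travel, so it is against the stop. Letting go.

Request:
send_rows:
  deltas:
    - [0,0,-0.2,0,0,0,0]
    - [0,0,-0.4,0,0,0,0]
    - [0,0,-0.6,0,0,0,0]
    - [0,0,-0.6,0,0,0,0]
    - [0,0,-0.6,0,0,0,0]

```text
clock: 5.78
tcp_pos: [0.4105, -0.2806, 0.0923]
orientation: [-2.331, -2.105, -0.0]
contact_force: [1.1, 0.3, -0.1]
grip_width: -0.0002
```

Request:
send_rows:
  deltas:
    - [0,0,0,-0.7,0,0,0]
    - [0,0,0,-0.7,0,0,0]
    - [0,0,0,-0.7,0,0,0]
    - [1,0,0,-0.7,0,0,0]
    - [1,0,0,-0.7,0,0,0]

```text
clock: 6.2
tcp_pos: [0.4143, -0.281, 0.1988]
orientation: [2.325, 2.107, 0.003]
contact_force: [0.0, -0.5, -1.0]
grip_width: 0.0232
```

Run:
```python
from snap import *
a=snap('top',2);b=snap('side',2)
cv2.imwrite('pics/c2.png',np.hstack([cv2.resize(cv2.imread(f'pics/{n}2.png')[80:280,280:480],(400,400)) for n in('side','top')]))
o=r.get_obs();print(o['tcp_pos'],uv(o['tcp_pos']),o['contact_force'],o['grip_width'])
```

```text
[ 0.41257232 -0.28014918  0.19679682] [-0.13380591 -0.07273638] [-0.03636574  0.56522587  0.21771574] 0.038357163410489566
```

View pics/c2.png

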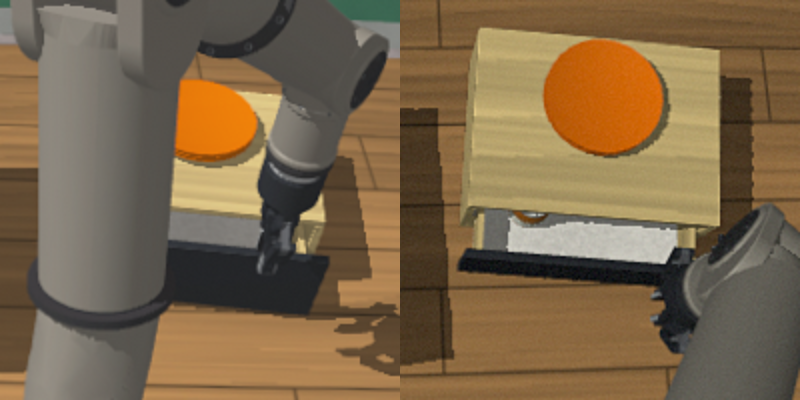

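The drawer has sprung open: the dark front's top edge runs at about (465,256)–(680,268) in the right half. The jar shows at (530,215), left of the middle. Measuring the opening.

Run:
```python
from snap import *
f=pickle.load(open('pics/top2.pkl','rb'));H=hsv(f)
for c in(325,345,365,385,400):
    col=H[:,c,2]; print(c,[ (y,col[y]) for y in range(197,224)])
    d=[y for y in range(197,224) if col[y]<45]
    print([uv(back(f,[(c,y)],.13)[0]).round(4).tolist() for y in (min(d),)])
```

```text
325 [(197, np.int64(102)), (198, np.int64(101)), (199, np.int64(101)), (200, np.int64(102)), (201, np.int64(102)), (202, np.int64(103)), (203, np.int64(108)), (204, np.int64(112)), (205, np.int64(34)), (206, np.int64(44)), (207, np.int64(52)), (208, np.int64(42)), (209, np.int64(52)), (210, np.int64(17)), (211, np.int64(15)), (212, np.int64(25)), (213, np.int64(24)), (214, np.int64(34)), (215, np.int64(21)), (216, np.int64(44)), (217, np.int64(126)), (218, np.int64(137)), (219, np.int64(133)), (220, np.int64(126)), (221, np.int64(129)), (222, np.int64(126)), (223, np.int64(82))]
[[-0.0606, 0.1439]]
345 [(197, np.int64(194)), (198, np.int64(192)), (199, np.int64(195)), (200, np.int64(189)), (201, np.int64(194)), (202, np.int64(195)), (203, np.int64(200)), (204, np.int64(202)), (205, np.int64(204)), (206, np.int64(148)), (207, np.int64(21)), (208, np.int64(45)), (209, np.int64(44)), (210, np.int64(54)), (211, np.int64(26)), (212, np.int64(20)), (213, np.int64(32)), (214, np.int64(30)), (215, np.int64(27)), (216, np.int64(22)), (217, np.int64(18)), (218, np.int64(69)), (219, np.int64(13
[... 1231 characters left out ...]
4(22)), (221, np.int64(35)), (222, np.int64(92)), (223, np.int64(127))]
[[-0.0615, -0.0252]]
400 [(197, np.int64(200)), (198, np.int64(197)), (199, np.int64(199)), (200, np.int64(196)), (201, np.int64(192)), (202, np.int64(192)), (203, np.int64(195)), (204, np.int64(199)), (205, np.int64(200)), (206, np.int64(202)), (207, np.int64(195)), (208, np.int64(193)), (209, np.int64(204)), (210, np.int64(199)), (211, np.int64(49)), (212, np.int64(32)), (213, np.int64(35)), (214, np.int64(50)), (215, np.int64(40)), (216, np.int64(10)), (217, np.int64(22)), (218, np.int64(26)), (219, np.int64(30)), (220, np.int64(21)), (221, np.int64(18)), (222, np.int64(75)), (223, np.int64(151))]
[[-0.0638, -0.0681]]
```

Request:
send_rows:
  deltas:
    - [0.6,0,0.22,0,0,0,0]
    - [0.6,0,0.45,0,0,0,0]
    - [0.6,0,0.45,0,0,0,0]
    - [0.6,0,0.45,0.15,0,0,0]
    - [0.6,0,0.45,0.3,0,0,0]
    - [0.6,0,0.45,0.4,0,0,0]
    - [0.6,0,0.45,0.5,0,0,0]
    - [0.6,0,0.45,0.5,0,0,0]

```text
clock: 6.97
tcp_pos: [0.477, -0.2858, 0.1182]
orientation: [-2.324, -2.104, 0.006]
contact_force: [-0.4, 0.9, 0.4]
grip_width: 0.0514
```

Request:
send_rows:
  deltas:
    - [0,0,0,0,0,0,0]
    - [0,0,0,0,0,0,0]
    - [0,0,0,0,0,0,0]
    - [0,0,0,0,0,0,0]
    - [0,0,0,0,0,0,0]
    - [0,0,0,0,0,0,0]
    - [0,0,0,0,0,0,0]
  squeeze: 40

```text
clock: 7.55
tcp_pos: [0.4799, -0.2877, 0.1231]
orientation: [2.328, 2.107, 0.001]
contact_force: [0.7, -0.0, 5.6]
grip_width: 0.0129
```

Request:
send_rows:
  deltas:
    - [0,0,-0.05,0,0,0,0]
    - [0,0,-0.12,0,0,0,0]
    - [0,0,-0.19,0,0,0,0]
    - [0,0,-0.26,0,0,0,0]
    - [0,0,-0.33,0,0,0,0]
    - [0,0,-0.4,0,0,0,0]
    - [0,0,-0.47,0,0,0,0]
    - [0,0,-0.54,0,0,0,0]
    - [0,0,-0.61,0,0,0,0]
    - [0,0,-0.66,0,0,0,0]
    - [0,0,-0.7,0,0,0,0]
    - [0,0,-0.72,0,0,0,0]
    - [0,0,-0.72,0,0,0,0]
    - [0,0,-0.72,0,0,0,0]

```text
clock: 8.72
tcp_pos: [0.3711, -0.2767, 0.123]
orientation: [2.33, 2.107, 0.002]
contact_force: [-0.7, 0.8, 12.1]
grip_width: 0.0129
```

Request:
send_rows:
  deltas:
    - [0.6,0,0,0,0,0,0]
    - [0.6,0,0,0,0,0,0]
    - [0.6,0,0,0,0,0,0]
    - [0.6,0,0,0,0,0,0]
    - [0.6,0,0,-0.2,0,0,0]
    - [0.6,0,0,-0.5,0,0,0]
    - [0.9,0,0,-0.8,0,0,0]
    - [1,0,0,-0.8,0,0,0]
    - [1,0,0,-0.8,0,0,0]

```text
clock: 9.47
tcp_pos: [0.3733, -0.2773, 0.2447]
orientation: [2.325, 2.106, 0.006]
contact_force: [-0.6, 0.3, -0.3]
grip_width: 0.0845
```

Request:
send_rows:
  deltas:
    - [1,0,0.3,0,0,0,0]
    - [1,0.2,0.5,0,0,0,0]
    - [1,0.5,0.6,0,0,0,0]
    - [1,0.8,0.6,0,0,0,0]
    - [1,1,0.6,0,0,0,0]
    - [1,1,0.6,0,0,0,0]
    - [1,1,0.6,0,0,0,0]

```text
clock: 10.05
tcp_pos: [0.4757, -0.1331, 0.2403]
orientation: [-2.32, -2.114, 0.003]
contact_force: [0.2, -0.8, 1.0]
grip_width: 0.0855
```

Request:
send_rows:
  deltas:
    - [1,1,0,0,0,0,0]
    - [1,1,0,0,0,0,0]
    - [1,1,0,0,0,0,0]
    - [1,1,0,0,0,0,0]
    - [1,1,0,0,0,0,0]

```text
clock: 10.47
tcp_pos: [0.4911, 0.0177, 0.241]
orientation: [-2.321, -2.115, 0.001]
contact_force: [0.6, -0.2, 0.6]
grip_width: 0.0852
```

Request:
send_rows:
  deltas:
    - [1,1,0,0,0,0,0]
    - [1,1,-0.1,0,0,0,0]
    - [1,1,-0.3,0,0,0,0]
    - [1,1,-0.33,0,0,0,0]
    - [1,1,-0.33,0,0,0,0]
    - [1,1,-0.33,0,0,0,0]
    - [1,1,-0.33,0,0,0,0]

```text
clock: 11.05
tcp_pos: [0.457, 0.1651, 0.2416]
orientation: [2.331, 2.106, -0.002]
contact_force: [0.4, -0.6, 0.9]
grip_width: 0.0853
```

Run:
```python
from snap import *
a=snap('top',3);b=snap('side',3)
cv2.imwrite('pics/c3.png',np.hstack([cv2.resize(cv2.imread(f'pics/{n}3.png')[100:300,x:x+266],(400,300)) for n,x in(('side',190),('top',190))]))
o=r.get_obs();print(o['clock'],o['tcp_pos'],uv(o['tcp_pos']),o['orientation'],o['joints'])
```

```text
11.15 [0.45747828 0.16469234 0.24192344] [-0.13374433  0.37436276] [ 2.33294690e+00  2.10332608e+00 -1.32523811e-03] [-0.98198811  0.17410447  0.57737799  2.02473476 -0.11367752  0.97420366
 -0.45086545]
```

View pics/c3.png

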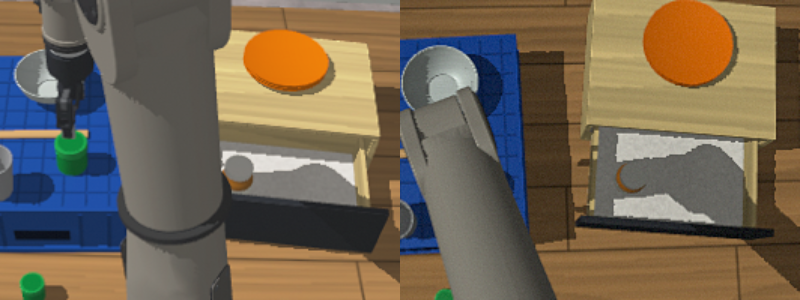

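The jar's cap is in the drawer at about (632,177) in the right half, near the front left. The gripper is above the container at (70,150) on the left. Going down to grasp, then working out the jar and placing point.

Request:
send_rows:
  deltas:
    - [1,0.055,0.01,0,0,0,0]
    - [1,0.055,0.01,0.2,0,0,0]
    - [1,0.055,0.01,0.35,0,0,0]
    - [1,0.055,0.01,0.45,0,0,0]
    - [1,0.055,0.01,0.53,0,0,0]
    - [1,0.055,0.01,0.53,0,0,0]
    - [1,0.055,0.01,0.53,0,0,0]

```text
clock: 11.73
tcp_pos: [0.4594, 0.1746, 0.1625]
orientation: [2.33, 2.106, -0.002]
contact_force: [-0.3, -0.4, 0.2]
grip_width: 0.0855
```

Request:
send_rows:
  deltas:
    - [0,0,0,0,0,0,0]
    - [0,0,0,0,0,0,0]
    - [0,0,0,0,0,0,0]
    - [0,0,0,0,0,0,0]
    - [0,0,0,0,0,0,0]
    - [0,0,0,0,0,0,0]
  squeeze: 35

```text
clock: 12.23
tcp_pos: [0.4597, 0.1755, 0.1639]
orientation: [-2.329, -2.108, -0.003]
contact_force: [-0.7, -1.4, 5.9]
grip_width: 0.0569
```

Run:
```python
from snap import *
f=pickle.load(open('pics/top3.pkl','rb'));g=pickle.load(open('pics/side3.pkl','rb'))
print('jar top',uv(back(f,[(190+232/1.504,100+177/1.5)],.106)[0]))
print('jar side',uv(back(g,[(190+239/1.504,100+162/1.5)],.106)[0]))
H=hsv(f)
for f_,H_ in((f,hsv(f)),(g,hsv(g))):
    m=(H_[...,0]>5)&(H_[...,0]<18)&(H_[...,1]>150); m[:195]=0; m[245:]=0; m[:,:325]=0; m[:,365:]=0
    ys,xs=np.nonzero(m); print(len(xs),xs.min() if len(xs) else 0,xs.max() if len(xs) else 0,ys.min() if len(xs) else 0,ys.max() if len(xs) else 0)
for c in(380,400):
    col=H[:,c,2]; ds=[y for y in range(225,262) if col[y]<60]; print(c,uv(back(f,[(c,min(ds))],.13)[0]),min(ds))
o=r.get_obs();print(o['tcp_pos'],uv(o['tcp_pos']),o['grip_width'])
```

```text
jar top [-0.08889061  0.08431776]
jar side [-0.0760674   0.08104558]
48 334 350 210 227
77 338 357 214 226
380 [-0.17142043 -0.01475599] 249
400 [-0.17020012 -0.07095786] 250
[0.45966951 0.17547132 0.16389371] [-0.1326453   0.38530708] 0.05685927484517866
```

Held at 57 mm, as expected. The jar is at about U −0.08, V +0.083 in the unit frame, so I place at U −0.085, V −0.05.

Request:
send_rows:
  deltas:
    - [0,0,0,-0.1,0,0,0]
    - [0,0,0,-0.25,0,0,0]
    - [0,0,0,-0.45,0,0,0]
    - [0,0,0,-0.6,0,0,0]
    - [0,-0.1,0.1,-0.6,0,0,0]
    - [0,-0.3,0.2,-0.6,0,0,0]
    - [0,-0.5,0.32,-0.6,0,0,0]
    - [0,-0.75,0.32,-0.6,0,0,0]
    - [0,-1,0.32,-0.6,0,0,0]
    - [0,-1,0.32,-0.6,0,0,0]
    - [0,-1,0.32,-0.6,0,0,0]

```text
clock: 13.15
tcp_pos: [0.4915, 0.0186, 0.253]
orientation: [-2.335, -2.102, -0.001]
contact_force: [-0.3, 0.4, -2.6]
grip_width: 0.0568
```

Request:
send_rows:
  deltas:
    - [0,-0.2,0,0,0,0,0]
    - [0,-0.4,0,0,0,0,0]
    - [0,-0.6,0,0,0,0,0]
    - [0,-0.8,0,0,0,0,0]
    - [0,-1,0,0,0,0,0]
    - [0,-1,0,0,0,0,0]

```text
clock: 13.65
tcp_pos: [0.4762, -0.1331, 0.2533]
orientation: [2.334, 2.1, -0.001]
contact_force: [0.2, -0.7, -1.9]
grip_width: 0.057
```

Request:
send_rows:
  deltas:
    - [0,-0.2,0,0,0,0,0]
    - [0,-0.4,0,0,0,0,0]
    - [0,-0.6,0,0,0,0,0]
    - [0,-0.8,0,0,0,0,0]
    - [0,-0.9,0,0,0,0,0]
    - [0,-0.9,0,0,0,0,0]
    - [0,-0.9,0,0,0,0,0]

```text
clock: 14.23
tcp_pos: [0.464, -0.2619, 0.2526]
orientation: [-2.329, -2.107, -0.0]
contact_force: [-0.3, 0.8, -2.5]
grip_width: 0.057
```

Run:
```python
from snap import *
o=r.get_obs();print(o['clock'],o['tcp_pos'],uv(o['tcp_pos']),o['grip_width'],o['contact_force'],o['orientation'])
```

```text
14.2333 [ 0.4640169  -0.26191973  0.25264398] [-0.08444955 -0.0494391 ] 0.05698769948415175 [-0.286723    0.84484708 -2.49219756] [-2.32934113e+00 -2.10742069e+00 -1.15755268e-04]
```

Down: 0.173 m to the floor; the first 0.15 m, then slowly.

Request:
send_rows:
  deltas:
    - [0,0,0,0.2,0,0,0]
    - [0,0,0,0.4,0,0,0]
    - [0,0,0,0.55,0,0,0]
    - [0,0,0,0.7,0,0,0]
    - [0,0,0,0.85,0,0,0]
    - [0,0,0,0.95,0,0,0]
    - [0,0,0,1,0,0,0]
    - [0,0,0,1,0,0,0]
    - [0,0,0,1,0,0,0]

```text
clock: 14.98
tcp_pos: [0.4644, -0.2613, 0.1031]
orientation: [-2.327, -2.11, -0.001]
contact_force: [-0.6, 0.2, -1.9]
grip_width: 0.0566
```

Request:
send_rows:
  deltas:
    - [0,0,0,0.04,0,0,0]
    - [0,0,0,0.07,0,0,0]
    - [0,0,0,0.1,0,0,0]
    - [0,0,0,0.12,0,0,0]
    - [0,0,0,0.13,0,0,0]
    - [0,0,0,0.13,0,0,0]

```text
clock: 15.48
tcp_pos: [0.4635, -0.2624, 0.083]
orientation: [-2.329, -2.108, 0.0]
contact_force: [-0.3, 0.1, -1.1]
grip_width: 0.0569
```

Request:
send_rows:
  deltas:
    - [0,0,0,0.01,0,0,0]
    - [0,0,0,0.01,0,0,0]
    - [0,0,0,0.02,0,0,0]
    - [0,0,0,0.02,0,0,0]

```text
clock: 15.82
tcp_pos: [0.4636, -0.2624, 0.0802]
orientation: [-2.329, -2.108, -0.0]
contact_force: [-1.2, -0.6, -2.4]
grip_width: 0.0569
```

Request:
send_rows:
  deltas:
    - [0,0,0,0.01,0,0,0]
    - [0,0,0,0.01,0,0,0]

```text
clock: 15.98
tcp_pos: [0.4651, -0.2627, 0.0799]
orientation: [2.328, 2.107, 0.003]
contact_force: [1.0, 1.8, 8.3]
grip_width: 0.0569
```

Touched the floor (8 N up) at the height expected. Letting go slowly: the opening in small steps, then up.

Request:
send_rows:
  deltas:
    - [0.7,0,0,0,0,0,0]
    - [0.75,0,0,0,0,0,0]
    - [0.8,0,0,0,0,0,0]
    - [0.9,0,0,0,0,0,0]
    - [1,0,0,0,0,0,0]
    - [1,0,0,0,0,0,0]
    - [1,0,0,-0.1,0,0,0]
    - [1,0,0,-0.3,0,0,0]
    - [1,0,0,-0.5,0,0,0]
    - [1,0,0,-0.8,0,0,0]
    - [1,0,0,-1,0,0,0]
    - [1,0,0,-1,0,0,0]
    - [1,0,0,-1,0,0,0]

```text
clock: 17.07
tcp_pos: [0.4648, -0.2628, 0.2307]
orientation: [2.326, 2.106, 0.004]
contact_force: [-0.2, 0.2, -0.4]
grip_width: 0.0852
```

Run:
```python
from snap import *
a=snap('top',4);b=snap('side',4)
cv2.imwrite('pics/c4.png',np.hstack([cv2.resize(cv2.imread(f'pics/{n}4.png')[100:300,x:x+266],(400,300)) for n,x in(('side',190),('top',190))]))
o=r.get_obs();print(o['clock'],o['tcp_pos'],uv(o['tcp_pos']),o['contact_force'])
```

```text
17.1667 [ 0.46329131 -0.26186667  0.2281877 ] [-0.08517679 -0.04945909] [-0.18377394 -0.39805207 -1.06559949]
```

View pics/c4.png

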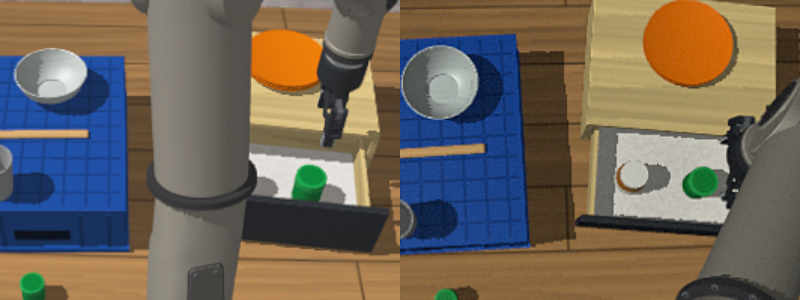

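The container stands upright at (703,182), beside the jar at (632,176); bowl, stick and cup look unmoved. Now going in front of the drawer front to push.

Request:
send_rows:
  deltas:
    - [0,-0.3,0,0,0,0,0]
    - [0,-0.54,-0.2,0,0,0,0]
    - [0,-0.54,-0.45,0,0,0,0]
    - [0,-0.54,-0.7,0,0,0,0]
    - [0,-0.54,-0.9,0,0,0,0]
    - [0,-0.54,-1,0,0,0,0]
    - [0,-0.54,-1,0,0,0,0]
    - [0,-0.54,-1,0,0,0,0]

```text
clock: 17.83
tcp_pos: [0.3057, -0.3275, 0.228]
orientation: [-2.329, -2.106, -0.001]
contact_force: [1.1, -0.2, 0.6]
grip_width: -0.0002
```

Request:
send_rows:
  deltas:
    - [0,0,-0.1,0,0,0,0]
    - [0,0,-0.1,0,0,0,0]
    - [0,0,-0.1,0.2,0,0,0]
    - [0,0,-0.1,0.4,0,0,0]
    - [0,0,-0.1,0.6,0,0,0]
    - [0,0,-0.1,0.8,0,0,0]
    - [0,0,-0.1,0.88,0,0,0]
    - [0,0,-0.1,0.88,0,0,0]

```text
clock: 18.5
tcp_pos: [0.2909, -0.3255, 0.0936]
orientation: [-2.324, -2.105, 0.004]
contact_force: [-0.0, 0.2, 0.5]
grip_width: 0.0001
```

Run:
```python
from snap import *
o=r.get_obs();print(o['clock'],o['tcp_pos'],uv(o['tcp_pos']),o['contact_force'],o['orientation'],o['joints'])
```

```text
18.5 [ 0.29085322 -0.32546451  0.09364891] [-0.25036521 -0.1300313 ] [-0.02097245  0.18714582  0.5379464 ] [-2.32369959 -2.10549132  0.00437866] [ 0.0977421   0.40211582  0.72962443  2.26519975 -0.45682316  0.62603631
  1.06849167]
```

Request:
send_rows:
  deltas:
    - [0,0,0.1,0,0,0,0]
    - [0,0,0.17,0,0,0,0]
    - [0,0,0.2,0,0,0,0]
    - [0,0,0.23,0,0,0,0]
    - [0,0,0.26,0,0,0,0]
    - [0,0,0.3,0,0,0,0]
    - [0,0,0.34,0,0,0,0]
    - [0,0,0.39,0,0,0,0]
    - [0,0,0.44,0,0,0,0]
    - [0,0,0.49,0,0,0,0]
    - [0,0,0.54,0,0,0,0]
    - [0,0,0.59,0,0,0,0]
    - [0,0,0.64,0,0,0,0]
    - [0,0,0.69,0,0,0,0]
    - [0,0,0.74,0,0,0,0]
    - [0,0,0.79,0,0,0,0]
    - [0,0,0.84,0,0,0,0]
    - [0,0,0.88,0,0,0,0]
    - [0,0,0.91,0,0,0,0]
    - [0,0,0.93,0,0,0,0]

```text
clock: 20.17
tcp_pos: [0.4318, -0.3408, 0.0971]
orientation: [2.327, 2.108, 0.001]
contact_force: [-0.5, -0.2, 5.5]
grip_width: -0.0003
```

Request:
send_rows:
  deltas:
    - [0,0,0.03,0,0,0,0]
    - [0,0,0.06,0,0,0,0]
    - [0,0,0.09,0,0,0,0]
    - [0,0,0.12,0,0,0,0]
    - [0,0,0.15,0,0,0,0]
    - [0,0,0.18,0,0,0,0]
    - [0,0,0.21,0,0,0,0]
    - [0,0,0.24,0,0,0,0]
    - [0,0,0.27,0,0,0,0]
    - [0,0,0.29,0,0,0,0]
    - [0,0,0.31,0,0,0,0]
    - [0,0,0.31,0,0,0,0]

```text
clock: 21.17
tcp_pos: [0.4764, -0.3452, 0.0971]
orientation: [-2.329, -2.107, 0.0]
contact_force: [-3.1, 1.1, 8.2]
grip_width: -0.0002
```

Run:
```python
from snap import *
o=r.get_obs();print(o['clock'],o['tcp_pos'],uv(o['tcp_pos']),o['contact_force'],o['orientation'])
```

```text
21.1667 [ 0.47638375 -0.34524978  0.0970687 ] [-0.06378714 -0.13110794] [-3.09434664  1.10042303  8.17290533] [-2.32881390e+00 -2.10722094e+00  4.57395931e-04]
```

Request:
send_rows:
  deltas:
    - [0,0,0.02,0,0,0,0]
    - [0,0,0.03,0,0,0,0]
    - [0,0,0.04,0,0,0,0]
    - [0,0,0.04,0,0,0,0]

```text
clock: 21.5
tcp_pos: [0.4818, -0.3458, 0.0971]
orientation: [-2.329, -2.107, 0.001]
contact_force: [-5.8, 3.1, 9.4]
grip_width: 0.0003
```

Request:
send_rows:
  deltas:
    - [0,0,0.02,0,0,0,0]
    - [0,0,0.02,0,0,0,0]

```text
clock: 21.67
tcp_pos: [0.4849, -0.3461, 0.0971]
orientation: [-2.329, -2.106, 0.001]
contact_force: [-5.5, 2.0, 9.7]
grip_width: -0.0003
```

Request:
send_rows:
  deltas:
    - [0,0,0.01,0,0,0,0]
    - [0,0,0.01,0,0,0,0]

```text
clock: 21.83
tcp_pos: [0.4861, -0.3462, 0.0971]
orientation: [-2.329, -2.106, 0.001]
contact_force: [-6.3, 3.0, 9.8]
grip_width: -0.0001
```

Request:
send_rows:
  deltas:
    - [0,0,0.02,0,0,0,0]
    - [0,0,0.02,0,0,0,0]

```text
clock: 22.0
tcp_pos: [0.4892, -0.3465, 0.0971]
orientation: [-2.329, -2.106, 0.001]
contact_force: [-6.2, 2.4, 9.3]
grip_width: -0.0001
```

Request:
send_rows:
  deltas:
    - [0,0,0.015,0,0,0,0]
    - [0,0,0.015,0,0,0,0]

```text
clock: 22.17
tcp_pos: [0.4913, -0.3467, 0.0971]
orientation: [-2.329, -2.106, 0.001]
contact_force: [-5.9, 2.3, 9.1]
grip_width: 0.0001
```

Request:
send_rows:
  deltas:
    - [0,0,0.01,0,0,0,0]
    - [0,0,0.01,0,0,0,0]

```text
clock: 22.33
tcp_pos: [0.4927, -0.3469, 0.0971]
orientation: [-2.329, -2.106, 0.001]
contact_force: [-6.5, 2.1, 9.6]
grip_width: 0.0005
```

Run:
```python
from snap import *
a=snap('top',5);b=snap('side',5)
cv2.imwrite('pics/c5.png',np.hstack([cv2.resize(cv2.imread(f'pics/{n}5.png')[120:260,300:460],(400,350),interpolation=cv2.INTER_CUBIC) for n in('side','top')]))
o=r.get_obs();print(o['clock'],o['tcp_pos'],uv(o['tcp_pos']),o['contact_force'])
```

```text
22.4333 [ 0.49268986 -0.34686745  0.09704928] [-0.04740113 -0.13108194] [-6.51950516  1.83867271  8.86106167]
```

View pics/c5.png

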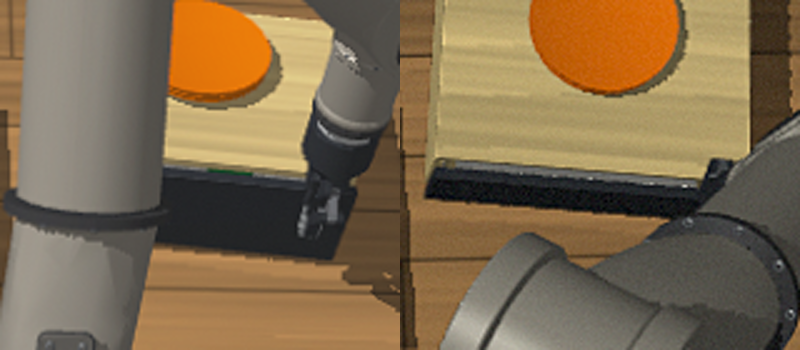

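Run:
```python
from snap import *
f=pickle.load(open('pics/top5.pkl','rb'));H=hsv(f)
for c in(330,350,370,390,400):
    col=H[:,c,2]; print(c,[int(col[y]) for y in range(182,204)])
    d=[y for y in range(186,210) if col[y]<60]
    print(min(d),uv(back(f,[(c,min(d)-.5)],.13)[0]).round(4))
f=pickle.load(open('pics/side5.pkl','rb'))
m=green(f,360,445,170,215);ys,xs=np.nonzero(m);print(len(xs),xs.min(),xs.max(),ys.min(),ys.max())
H=hsv(f)
for c in(380,393,410):
    print(c,[tuple(H[y,c]) for y in range(183,200)])
P=[(xs.mean(),ys.mean())]
for z in(.13,.098,.036):print(z,uv(back(f,P,z)[0]))
# which container xy consistent: current expected
```

```text
330 [183, 179, 82, 110, 115, 110, 29, 40, 47, 46, 42, 28, 18, 20, 29, 15, 25, 17, 44, 110, 162, 149]
188 [-0.0098  0.1326]
350 [193, 181, 182, 180, 80, 104, 107, 76, 37, 38, 44, 47, 16, 16, 21, 34, 21, 25, 24, 10, 61, 161]
190 [-0.0109  0.076 ]
370 [182, 193, 180, 185, 189, 114, 91, 107, 106, 72, 40, 39, 46, 43, 23, 30, 20, 21, 29, 18, 21, 11]
192 [-0.0121  0.0192]
390 [168, 188, 189, 185, 190, 181, 193, 82, 107, 111, 77, 28, 36, 48, 48, 29, 24, 31, 22, 26, 22, 14]
193 [-0.0103 -0.0381]
400 [163, 171, 189, 191, 191, 183, 186, 193, 87, 105, 108, 166, 28, 40, 47, 45, 23, 22, 28, 30, 19, 18]
194 [-0.0108 -0.0669]
18 384 400 188 189
380 [(np.int64(21), np.int64(102), np.int64(211)), (np.int64(21), np.int64(102), np.int64(198)), (np.int64(21), np.int64(99), np.int64(129)), (np.int64(21), np.int64(93), np.int64(124)), (np.int64(18), np.int64(23), np.int64(112)), (np.int64(110), np.int64(10), np.int64(75)), (np.int64(109), np.int64(36), np.int64(56)), (np.int64(113), np.int64(35), np.int64(59)), (np.int64(111), np.int64(29), np.int64(62)), (np.int64(110), np.int64(22), np.int64(35)), (np.in
[... 1251 characters left out ...]
), np.int64(215)), (np.int64(21), np.int64(101), np.int64(201)), (np.int64(21), np.int64(100), np.int64(123)), (np.int64(21), np.int64(94), np.int64(114)), (np.int64(15), np.int64(22), np.int64(117)), (np.int64(105), np.int64(14), np.int64(73)), (np.int64(110), np.int64(41), np.int64(56)), (np.int64(109), np.int64(35), np.int64(59)), (np.int64(111), np.int64(28), np.int64(63)), (np.int64(110), np.int64(22), np.int64(35)), (np.int64(110), np.int64(20), np.int64(38)), (np.int64(108), np.int64(32), np.int64(40)), (np.int64(105), np.int64(26), np.int64(40)), (np.int64(110), np.int64(20), np.int64(39))]
0.13 [-0.00804693 -0.03609483]
0.098 [ 0.02284166 -0.04306421]
0.036 [ 0.0826883  -0.05656737]
```

The drawer is at about 0 (inner edge at U −0.011), and the green sliver fits the container standing where I set it. It has to go a few mm further, to the hard stop.

Request:
send_rows:
  deltas:
    - [0,0,0.01,0,0,0,0]
    - [0,0,0.015,0,0,0,0]
    - [0,0,0.015,0,0,0,0]

```text
clock: 22.68
tcp_pos: [0.4947, -0.3471, 0.0971]
orientation: [-2.328, -2.106, 0.001]
contact_force: [-7.6, 2.7, 10.2]
grip_width: -0.0003
```

Request:
send_rows:
  deltas:
    - [0,0,0.01,0,0,0,0]
    - [0,0,0.01,0,0,0,0]

```text
clock: 22.85
tcp_pos: [0.496, -0.3472, 0.097]
orientation: [-2.328, -2.105, 0.001]
contact_force: [-7.4, 3.1, 10.9]
grip_width: 0.0001
```

Request:
send_rows:
  deltas:
    - [0,0,0.01,0,0,0,0]
    - [0,0,0.01,0,0,0,0]

```text
clock: 23.02
tcp_pos: [0.4966, -0.3472, 0.097]
orientation: [-2.327, -2.104, 0.002]
contact_force: [-10.0, 3.4, 13.8]
grip_width: 0.0002
```

Request:
send_rows:
  deltas:
    - [0,0,0.01,0,0,0,0]
    - [0,0,0.01,0,0,0,0]

```text
clock: 23.18
tcp_pos: [0.4968, -0.3472, 0.097]
orientation: [-2.326, -2.102, 0.003]
contact_force: [-13.9, 5.1, 16.4]
grip_width: -0.0004
```

Request:
send_rows:
  deltas:
    - [0,0,0.01,0,0,0,0]
    - [0,0,0.01,0,0,0,0]

```text
clock: 23.35
tcp_pos: [0.497, -0.3472, 0.0969]
orientation: [-2.326, -2.1, 0.004]
contact_force: [-18.4, 6.7, 19.6]
grip_width: -0.0003
```

Hard stop reached (18 N, no more travel). Letting go, backing off and looking.

Request:
send_rows:
  deltas:
    - [0,0,-0.05,0,0,0,0]
    - [0,0,-0.15,0,0,0,0]
    - [0,0,-0.3,0,0,0,0]
    - [0,0,-0.5,0,0,0,0]
    - [0,0,-0.6,0,0,0,0]
    - [0,0,-0.6,-0.4,0,0,0]
    - [0,0,-0.6,-0.8,0,0,0]
    - [0,0,-0.6,-0.8,0,0,0]
    - [0,0,-0.6,-0.8,0,0,0]

```text
clock: 24.1
tcp_pos: [0.4152, -0.3417, 0.223]
orientation: [2.323, 2.101, 0.005]
contact_force: [0.6, -1.1, -0.3]
grip_width: 0.0
```

Run:
```python
from snap import *
a=snap('top',6);b=snap('side',6)
cv2.imwrite('pics/c6.png',np.hstack([cv2.resize(cv2.imread(f'pics/{n}6.png')[90:300,160:460],(400,280),interpolation=cv2.INTER_CUBIC) for n in('side','top')]))
H=hsv(a)
for c in(330,350,370,390):
    d=[y for y in range(186,225) if H[y,c,2]<60]; print(uv(back(a,[(c,min(d)-.5)],.13)[0]).round(4))
o=r.get_obs();print(o['clock'],o['tcp_pos'],o['contact_force'])
```

```text
[-0.0098  0.1326]
[-0.0109  0.076 ]
[-0.0121  0.0192]
[-0.0131 -0.0381]
24.2 [ 0.41366536 -0.33889384  0.21804713] [-0.22023544  1.04753743 -1.18406696]
```

View pics/c6.png

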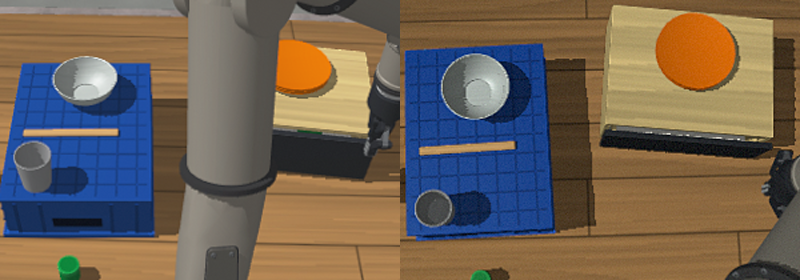

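The drawer is shut and stays so with the arm clear: its inner edge is at U ≈ −0.011, where −0.010 is expected. Cup (434,208), bowl (475,87) and stick (465,148) are in place.

Run:
```python
from bench import r
print(r.hand_in(), r.get_obs()['clock'])
```

```text
the job is handed in; nothing more can be done
the job is handed in; nothing more can be done
```

The green container is in the hidden drawer beside the jar, and the drawer is latched shut. I handed the job in at about 24 s, well under the 72 s limit.

- **Opening:** I pressed the front until it stopped moving, at about 19 N horizontally, and let go. It sprang out about 50 mm, and I pulled it to about 159 mm by its top edge.
- **Placing:** I lowered the container until it touched the drawer floor (about 8 N) and then let go. A picture showed it upright, about 130 mm from the standing jar.
- **Closing:** I pushed to the hard stop, at about 18 N horizontally, and backed off. The last picture shows the drawer staying shut within the 1–2 mm I can measure.
- **Other things:** The cup, bowl and stick look unmoved in that picture.

- **Not confirmed:** The jar cannot be seen with the drawer shut, so I did not check directly that it is still standing. I pushed the drawer slowly, and a green sliver seen through the gap fits the container still standing where I set it.
- **Upward force:** Each push also gave an upward force about as large as the push, probably from the fingers' slope on the top edge. It stayed under 20 N in the readings.

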